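Seat the bearing block and hold back the belt tensioner

ROBOT

A 6-joint arm with a two-finger parallel gripper is mounted at the origin on the work surface. World frame = base frame: x ahead of the robot, y to its left, z up, the work surface at z = 0. Lengths are in mm, angles in rad, forces in N, time in s.
With the tool pointing down it reaches from about 275 to 725 mm from the base axis. Payload 5.6 kg.
Tool frame: the origin (TCP) lies between the finger pads; the fingertips stand 25 mm ahead of it and the grasp point (between the pads) lies 6 mm ahead of it; z points along the fingers, y is the line along which they close (so a half turn about z gives the same grasp; the last joint's range is limited). The gripper opens to 85 mm and grips with 20 to 120 N. Pads are 22 mm wide; open, the fingers measure 114 mm over their backs; the gripper's body (76 mm by 85 mm) begins 54 mm behind the grasp point. The pads swing forward as they close: fully open they stand 13 mm farther back than shut.
Start: joints at [1.505, 0.255, 0.108, 0, -1.424, -0.285], TCP at [188.98, 516.507, 256.283] pointing down, gripper open.
Joint ranges: [-2.95, 2.95], [-1.21, 1.97], [-1.09, 1.5], [-2.87, 1.71], [-2.94, -0.07], [-3.05, 3.05]. Speed limits (rad/s): [2.57, 2.57, 3.14, 3.14, 3.14, 3.14].

INTERFACE

Orientations are given as a unit quaternion [w, x, y, z].
In Python, from rig import * gives the robot as it stands.
- The arm moves only by the tool carry_out, never from a script. Its argument "increments" is a list of rows, each an object with "dp": the shift along the tool's x, y, z in m, a list of three; "dr": the turn, a rotation vector about the tool's x, y, z in rad, a list of three. In form: [{"dp": [x, y, z], "dr": [ax, ay, az]}, ...]. A call has 1 to 12 rows; each row is the pose to reach, as a shift and turn from the pose commanded when the call began, along the tool's axes at that moment; what a row does not reach only later rows make up. A row lasts 1/8 s, in which the tool goes at most 62.5 mm and 10.7 degrees, less where a joint would pass 70% of its speed; a pose out of reach is approached as far as the arm can. A call with a gripper value outside its range is refused whole. "claw" is the finger opening in m, from 0 to 0.0854, set as the call begins (left out, the last holds). The fingers move at their own pace and stop on an object; "newtons" is the grip in N (left out, the last holds). Time passes only in rows, so rows that repeat a pose let the fingers close. It gives the time, the measured TCP pose, the force, the opening and the grip force at its end, in the units of the state.
- get_obs(): the state, without advancing time (a new reading comes with each control period).
- capture(name): name is "scene" or "top" or "wrist"; returns a dict with "pixels" (480x640x3 uint8, red, green, blue), "z_map" (480x640 float32, mm along the optical axis (not along the pixel's ray), 0 where there is no reading), "intrinsics" (3x3 intrinsics, pixels), "k1" (the pictures are not rectified: a ray, as slopes to the right and down, at radius r is drawn at 1 + k1 r^2 times it, then the intrinsics apply), "xyz" and "attitude" of the camera in the world; the wrist camera has in their place "mount" (4x4, takes a point from camera to tool coordinates, whose origin is the TCP and whose axes are the flange's). Camera axes: x right, y down, z forward; pixel columns grow to the right and rows downward; lengths in mm; the calibration is good to about 2 mm. A picture is of the moment at which its call begins: read the wrist's pose just before it.
- job_done(): hands the job in; it is judged then, once.
The state is a dict: "time": time; "joints": joint angles; "joint_velocities": joint speeds; "tau": joint torques, N m; "tcp_pos": TCP position; "tool_rot": TCP orientation; "force": force on the tool from outside, world axes, zero at the start; "wrist_torque": the same for the moment, N m; "gripper_width": finger opening in mm; "grip_force": force on a finger pad.
Only numpy, scipy, OpenCV 4.12 (cv2) and the standard library are available. Lean on these libraries where they do the work, as an engineer would, in place of code of your own. Each camera call takes 0.05 s, during which the arm holds its last target. There are 200 camera calls.

TASK

Get this blower drive plate ready for its belt: first put the loose yellow bearing block into the blue pocket housing on the plate and press it down firmly until it sits fully home, flush with the rim. Then push the red sprung tensioner arm back past its ratchet click, so that its orange pointer stands in the green band, and finish while still holding it there against its spring: do not let go. Leave the spanner, the tin and the jar alone.

Things in the scene. Friction and masses are not known exactly. Their poses are not given: they have to be found in the camera images.
- fixture: Aluminium drive plate fixed to the table, 210 (x) by 300 (y) by 12 mm; origin at the centre of its underside, z up. In its frame (mm): blue pocket housing 72 x 60, rim at z 40, centred at (-30, 100); tensioner hinge at (0, -115), hub 28 across, top z 42; pulley 80 across, top z 38 (shaft z 50), at (63, 95); pawl guides around (82, -115), top z 30.
- pocket_mouth (a point): Centre of the pocket's mouth, at the housing's rim, 40 mm above the table; axes as the fixture. The pocket is a rectangle 47 (x) by 35 (y) mm with a 2 mm lead-in and a flat floor 20 mm below the rim, open only at the top.
- block: Yellow bearing block, about 0.16 kg, loose, upright left (+y) of the plate: base 44 (x) by 32 (y) by 20 mm high; on its middle a steel stub 24 (x) by 16 (y) by 28 mm to grip (top 48 mm above the underside). Origin at the centre of the underside. Its long side goes along the fixture's x, either way round; home, its underside is 20 mm above the table, its yellow top level with the rim.
- tensioner (a joint): Turn of the red arm, rad. 0: at rest, 115 degrees counterclockwise from the fixture's +x. Grows clockwise from above (roller towards the fixture's +x) to a stop at 0.66. Push at the roller: 5 N to start, 8 N at the end, 10 N as the click tooth climbs the pawl (from 0.33, over its top at 0.42, off it at 0.51). The pawl does not lock: let go, it springs back. Pointer in the green band: 0.47 to 0.66.
- tension_arm: The red arm with its black roller and orange pointer; origin on the hinge axis 12 mm above the table, x along the arm to the roller. Bar 22 mm wide, 16 to 30 mm above the table, 115 mm long. The green band is painted flat on the plate just beyond the pointer's end, 139 to 155 mm from the hinge.
- roller (a point): Centre of the top of the upright black roller on the arm's end: 28 mm across, 115 mm from the hinge axis, it stands from 30 to 75 mm above the table. It does not spin.
- spanner: Steel spanner 170 mm long lying on the table at the right (-y) of the plate, leave alone; x along it.
- tin: Small tin, 60 mm across and 55 mm high, standing beyond the plate, leave alone; origin at the centre of its underside.
- jar: Small jar with orange cap, 56 mm across and 60 mm high, standing beyond the plate, leave alone; origin at the centre of its underside.
There are look-alikes about, which are no part of the job. Of the things shaped like the block, the yellow one is meant.

How it is judged (in metres and radians):
On the way, in this order (a step that is already met when the one before it is completed fails the run):
1. the block is home in the pocket (underside within 2 mm of the floor, upright, centred within 4 mm) and pressed down there with more than 4 N (z of block in the frame of pocket_mouth below -0.018 m and horizontal distance between block and pocket_mouth below 0.004 m and angle between block's own z axis and vertical below 0.06 rad and contact force between block and fixture above 4 N), for 0.1 s.
2. the tensioner arm is past its click (joint over 0.45 rad) (value of joint tensioner above 0.45 rad), for 0.2 s.
At the end, for the whole second after the job is handed in: The block is home in the pocket (underside within 2 mm of the pocket floor, centred within 4 mm, upright within 0.06 rad) and let go, and the robot still holds the tensioner arm past its click (joint over 0.45 rad) with more than 3 N of contact (z of block in the frame of pocket_mouth below -0.018 m and horizontal distance between block and pocket_mouth below 0.004 m and angle between block's own z axis and vertical below 0.06 rad and contact force between block and the fingers below 0.5 N and value of joint tensioner above 0.45 rad and contact force between any of the fingers, the arm and tension_arm above 3 N); the arm keeps its last pose, push and grip.
It fails at once if the spanner is moved by more than 30 mm (distance of spanner from where it was at the start of the episode above 0.03 m).
It fails at once if the tin is moved by more than 30 mm (distance of tin from where it was at the start of the episode above 0.03 m).
It fails at once if the jar is moved by more than 30 mm (distance of jar from where it was at the start of the episode above 0.03 m).
It also fails if it takes over 58 s, if anything falls off the work surface, if the arm or the gripper's body presses on something with over 40 N, if the wrist force passes 120 N, or if a joint passes its speed limit or range.

## Working session

There is one attempt and no reset: what is moved stays moved. The work goes in short steps, Python scripts to look and compute and a tool call to move; the robot and the scene stay as the last step left them, time stands still between calls to the robot, and variables do not carry over. Pictures are saved under pics/ and viewed, at most 10 in all, crops included, and the job is handed in when it is done.

Besides the shell and the picture viewer there is one more tool, called as name(argument=value, ...), one argument or row to a line, values as JSON. carry_out: Moves the arm, as the interface text tells. Its arguments: {"type":"object","properties":{"increments":{"type":"array"},"claw":{"type":"number"},"newtons":{"type":"number"}},"required":["increments"]}

```bash
mkdir -p pics
cat > h.py <<'E'
from rig import *
import numpy as np, cv2
from scipy.spatial.transform import Rotation as R
def q2R(q): return R.from_quat([q[1],q[2],q[3],q[0]]).as_matrix()
def cam(name):
    o=get_obs(); c=capture(name)
    if name=="wrist":
        T=np.eye(4);T[:3,:3]=q2R(o["tool_rot"]);T[:3,3]=o["tcp_pos"]
        M=T@np.array(c["mount"]);c["R"]=M[:3,:3];c["t"]=M[:3,3]
    else:
        a=np.array(c["attitude"]);c["R"]=a if a.shape==(3,3) else q2R(a);c["t"]=np.array(c["xyz"])
    return c
def slopes(c,uv):
    uv=np.atleast_2d(np.asarray(uv,float))
    return cv2.undistortPoints(uv[:,None],np.array(c["intrinsics"],float),np.array([c["k1"],0,0,0,0.]))[:,0]
def onplane(c,uv,z):
    s=slopes(c,uv);d=np.c_[s,np.ones(len(s))]@c["R"].T
    return c["t"]+d*((z-c["t"][2])/d[:,2])[:,None]
def depthpt(c,uv):
    uv=np.atleast_2d(uv);s=slopes(c,uv);z=np.array([c["z_map"][int(v),int(u)] for u,v in uv])
    return (np.c_[s,np.ones(len(s))]*z[:,None])@c["R"].T+c["t"]
def save(n,im): cv2.imwrite("pics/"+n+".png",np.ascontiguousarray(im[...,::-1]))
E
python3 - <<'E'
from h import *
for n in("scene","top"):
    c=cam(n);save(n+"0",c["pixels"]);np.savez(n+"0",**{k:c[k] for k in("pixels","z_map","intrinsics","k1","R","t")});print(n,c["t"],c["R"].round(3),c["k1"])
o=get_obs();print(o)
E
```

```text
scene [1074.48020389 -108.29011433  874.6094228 ] [[ 0.16   0.849 -0.504]
 [ 0.987 -0.13   0.094]
 [ 0.014 -0.512 -0.859]] 0.006986251922332528
top [543.60270381 -17.73725683 935.28623449] [[ 0.    -0.997  0.081]
 [-1.    -0.001 -0.007]
 [ 0.007 -0.081 -0.997]] -0.004700314280292405
{'time': 0.1, 'joints': array([ 1.50462120e+00,  2.55712744e-01,  1.07093809e-01, -3.90001731e-04,
       -1.42388782e+00, -2.84622153e-01]), 'joint_velocities': array([ 0.00040152, -0.00075823,  0.00403726,  0.00306165, -0.00181858,
        0.00011701]), 'tau': array([-3.25186542e-03, -3.87602592e+01,  2.38476044e+01,  5.37802935e+00,
       -3.74270137e-03, -8.14202892e-07]), 'tcp_pos': array([188.81415092, 516.143606  , 255.4620696 ]), 'tool_rot': array([ 8.71142859e-04,  9.84651666e-01, -1.74528876e-01, -9.85026605e-05]), 'force': array([-0.63812873, -0.16817972,  0.05393391]), 'wrist_torque': array([-0.02517424,  0.03840192, -0.00268006]), 'grip_force': 0.0, 'gripper_width': 85.23902002521676}
```

View pics/top0.png

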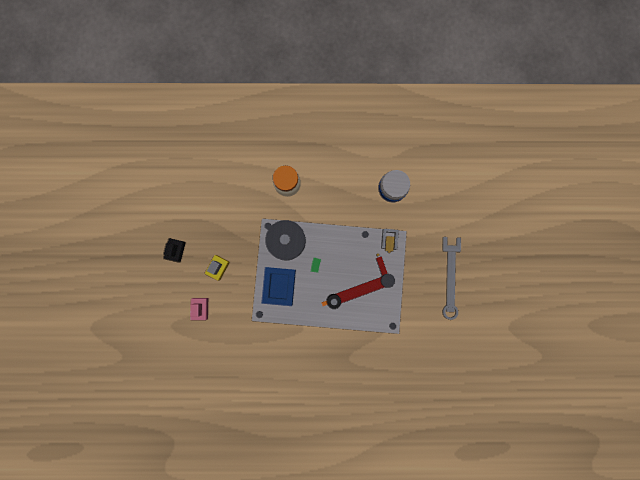

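View pics/scene0.png

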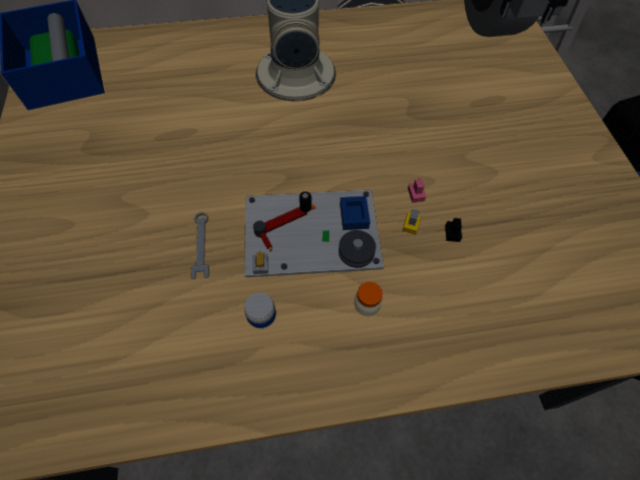

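Top view: the candidates are yellow at (217,267), pink at (199,309) and black at (174,250). By the description I want the yellow one. The pocket is at (279,286), the roller at (334,301), the hub at (388,281) and the green band at (316,265). In the scene view the yellow block is at (413,220). Next I measure by masks and check a close crop.

Run:
```python
from h import *
D=dict(np.load("top0.npz"));im=D["pixels"];hsv=cv2.cvtColor(im,cv2.COLOR_RGB2HSV)
print(D["intrinsics"])
def blob(lo,hi,box):
    m=cv2.inRange(hsv,lo,hi);k=np.zeros_like(m);x0,y0,x1,y1=box;k[y0:y1,x0:x1]=m[y0:y1,x0:x1]
    c=max(cv2.findContours(k,cv2.RETR_EXTERNAL,cv2.CHAIN_APPROX_NONE)[0],key=cv2.contourArea);return c
def rep(n,c,z):
    p=onplane(D,c[:,0]+0.0,z)[:,:2].astype(np.float32);r=cv2.minAreaRect(p);print(n,np.round(r[0],1),np.round(r[1],1),round(r[2],1));return r
rep("yellow",blob((22,120,90),(35,255,255),(190,240,245,290)),20)
rep("blue",blob((100,120,40),(125,255,255),(250,255,305,315)),40)
rep("green",blob((45,100,60),(85,255,255),(300,250,330,280)),12)
rep("roller",blob((0,0,0),(180,120,70),(322,289,346,312)),75)
rep("hub",blob((0,0,0),(180,120,90),(378,272,397,290)),42)
rep("pulley",blob((0,0,0),(180,90,95),(262,217,307,262)),38)
# plate: bright grey
m=cv2.inRange(hsv,(0,0,100),(180,40,255));m[:210]=0;m[340:]=0;m[:,:245]=0;m[:,412:]=0
c=np.vstack(cv2.findContours(m,cv2.RETR_EXTERNAL,cv2.CHAIN_APPROX_NONE)[0]);rep("plate",cv2.convexHull(c),12)
for n,uv in dict(stub=(215,267),pink=(199,309),black=(174,250),jar=(286,178),tin=(395,186),pulley=(275,247),rim=(268,286)).items():print(n,depthpt(D,uv).round(1))
a=cv2.resize(im[225:325,150:300],None,fx=5,fy=5,interpolation=cv2.INTER_CUBIC);save("crop1",a)
```

```text
[[452.25353476   0.         323.70235524]
 [  0.         452.25353476 237.3878504 ]
 [  0.           0.           1.        ]]
yellow [558.  193.2] [30.9 44. ] 64.2
blue [520.8  65.2] [59.8 70.7] 85.1
green [562.7  -7.1] [14.8 28.1] 76.1
roller [493.7 -42. ] [27.2 23.9] 18.6
hub [ 531.6 -149.7] [25.7 25.5] 90.0
pulley [611.8  52.8] [79.9 79.5] 0.6
plate [542.4 -35.9] [298.  209.4] 85.1
stub [[557.9 188.7  47.3]]
pink [[475.6 221.   36.3]]
black [[592.  274.7  31.7]]
jar [[731.7  49.9  61.5]]
tin [[ 718.5 -165.6   49.8]]
pulley [[597.9  72.9  34.8]]
rim [[520.7  85.6  39.2]]
```

View pics/crop1.png

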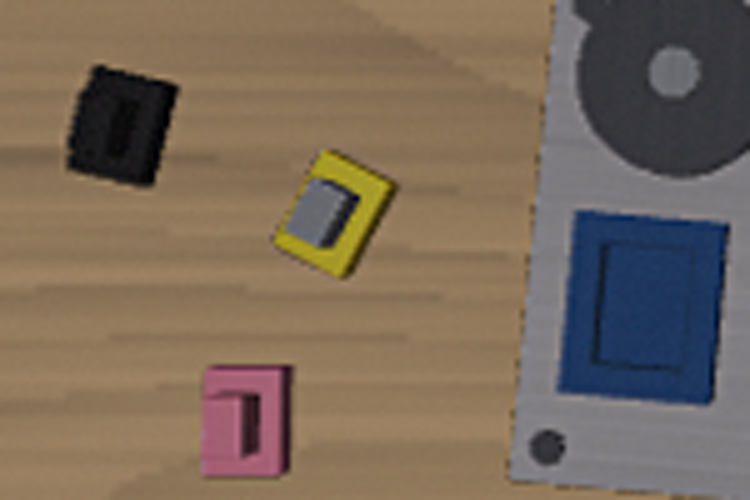

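The crop confirms it: the yellow block with steel stub is at crop (335,213), pink at (245,420) and black at (122,125). The fixture fit is consistent, with origin about (542,-36) and yaw about -4.9° (pocket, hub, roller and pulley agree within 1.5 mm). The block is near (558,193). I'll hover over it and refine with the wrist camera.

carry_out(
  increments=[
    {"dp": [0.457, 0.176, 0.055], "dr": [0, 0, 0.11]},
    {"dp": [0.457, 0.176, 0.055], "dr": [0, 0, 0.11]},
    {"dp": [0.457, 0.176, 0.055], "dr": [0, 0, 0.11]},
    {"dp": [0.457, 0.176, 0.055], "dr": [0, 0, 0.11]},
    {"dp": [0.457, 0.176, 0.055], "dr": [0, 0, 0.11]},
    {"dp": [0.457, 0.176, 0.055], "dr": [0, 0, 0.11]},
    {"dp": [0.457, 0.176, 0.055], "dr": [0, 0, 0.11]},
    {"dp": [0.457, 0.176, 0.055], "dr": [0, 0, 0.11]},
    {"dp": [0.457, 0.176, 0.055], "dr": [0, 0, 0.11]},
    {"dp": [0.457, 0.176, 0.055], "dr": [0, 0, 0.11]},
    {"dp": [0.457, 0.176, 0.055], "dr": [0, 0, 0.11]},
    {"dp": [0.457, 0.176, 0.055], "dr": [0, 0, 0.11]},
  ],
  claw=0.05,
)

```text
time: 1.6
tcp_pos: [557.1, 195.1, 201.7]
tool_rot: [-0.0, 0.974, -0.228, 0.0]
force: [-0.0, 0.1, 0.5]
gripper_width: 50.0
grip_force: 0.0
```

Run:
```python
from h import *
o=get_obs();print(o["time"],o["tcp_pos"],q2R(o["tool_rot"]).round(3))
c=cam("wrist");print(c["t"],c["R"].round(3),c["intrinsics"],c["mount"]);save("w1",c["pixels"])
np.savez("w1",**{k:c[k] for k in("pixels","z_map","intrinsics","k1","R","t")})
```

```text
1.6 [557.10666897 195.06702283 201.70150024] [[ 0.896 -0.443  0.   ]
 [-0.443 -0.896  0.   ]
 [ 0.    -0.001 -1.   ]]
[626.40923989 161.61544199 321.06115866] [[-0.444 -0.855 -0.269]
 [-0.896  0.422  0.135]
 [-0.002  0.301 -0.954]] [[423.2946325    0.         319.90698378]
 [  0.         423.2946325  235.32938707]
 [  0.           0.           1.        ]] [[-4.27379622e-04 -9.53428876e-01 -3.01617632e-01  7.69794405e+01]
 [ 9.99998845e-01  3.24021902e-05 -1.51938170e-03 -7.94927925e-01]
 [ 1.45839546e-03 -3.01617933e-01  9.53427761e-01 -1.19340339e+02]
 [ 0.00000000e+00  0.00000000e+00  0.00000000e+00  1.00000000e+00]]
```

View pics/w1.png

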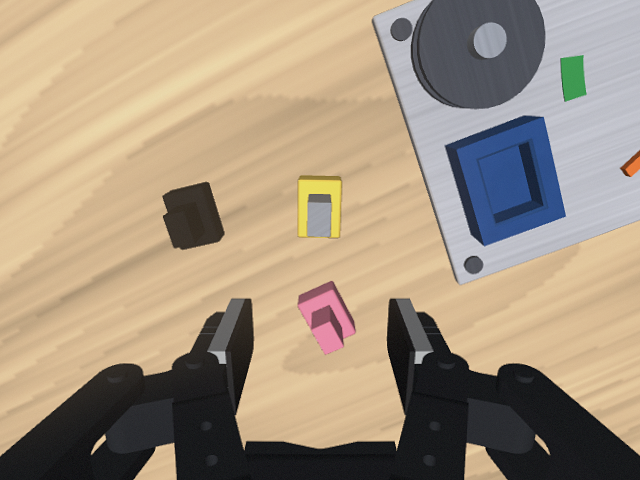

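The wrist view shows yellow at (319,207) with its stub at (319,215), already well aligned; pink is at (327,317) and black at (193,215). The pocket opening is at (508,180). Now to measure the yellow top, the stub top and the pocket rim.

Run:
```python
from h import *
D=dict(np.load("w1.npz"));im=D["pixels"];hsv=cv2.cvtColor(im,cv2.COLOR_RGB2HSV)
Y=cv2.inRange(hsv,(22,120,60),(35,255,255));Y[:150]=0;Y[260:]=0
m=cv2.inRange(hsv,(24,100,170),(35,255,255));m[:150]=0;m[260:]=0
for r in range(172,244,4):
    x=np.where(Y[r,280:360])[0]+280
    if len(x):print(r,x[0],x[-1],im[r,305],hsv[r,319],D["z_map"][r,319])
def L(n,m,z):
    c=np.vstack(cv2.findContours(m,cv2.RETR_EXTERNAL,cv2.CHAIN_APPROX_NONE)[0]);p=onplane(D,cv2.convexHull(c)[:,0],z)[:,:2].astype(np.float32);r=cv2.minAreaRect(p);print(n,np.round(r[0],1),np.round(r[1],1),round(r[2],1))
L("yel",m,20);L("yelall",Y,20)
s=cv2.inRange(hsv,(0,0,100),(180,60,190));k=np.zeros_like(s);k[190:242,305:334]=s[190:242,305:334]
k=cv2.morphologyEx(k,cv2.MORPH_OPEN,np.ones((3,3)));L("stubtop",k,48)
B=cv2.inRange(hsv,(100,120,20),(125,255,255));c=max(cv2.findContours(B,cv2.RETR_EXTERNAL,cv2.CHAIN_APPROX_NONE)[0],key=cv2.contourArea);
# rim by depth points
ys,xs=np.where(B>0);uv=np.c_[xs,ys];P=depthpt(D,uv);q=P[abs(P[:,2]-40)<4];print("rimz",np.median(q[:,2]));r=cv2.minAreaRect(q[:,:2].astype(np.float32));print("rim",r)
ys,xs=np.where(Y>0);P=depthpt(D,np.c_[xs,ys]);print("block topz",np.median(P[:,2]));q=P[abs(P[:,2]-20)<5];print(cv2.minAreaRect(q[:,:2].astype(np.float32)))
ys,xs=np.where(k>0);P=depthpt(D,np.c_[xs,ys]);q=P[P[:,2]>44];print("stub",np.median(q[:,2]),cv2.minAreaRect(q[:,:2].astype(np.float32)))
```

```text
176 300 338 [138 117  52] [ 23 159 136] 315.00046
180 298 340 [237 210  89] [ 24 160 233] 300.80988
184 298 341 [233 221  95] [ 27 151 233] 301.25253
188 298 341 [233 220  94] [ 27 152 233] 302.46573
192 298 341 [233 220  94] [ 27 153 237] 303.61682
196 298 340 [233 221  94] [ 15  19 105] 294.37634
200 298 340 [234 221  95] [ 15  20 103] 284.0559
204 298 340 [234 221  94] [113  14 168] 276.709
208 298 340 [234 220  94] [110  14 170] 278.16617
212 298 340 [235 220  95] [113  14 168] 280.37048
216 298 340 [234 220  93] [117  14 168] 0.0
220 298 340 [234 220  93] [113  14 170] 281.07324
224 298 339 [236 221  94] [110  14 167] 282.26535
228 298 339 [235 220  92] [117  14 170] 281.30865
232 298 339 [235 219  91] [111  15 170] 283.9402
236 298 339 [218 191  83] [ 15  12 175] 285.9409
yel [559.9 196.3] [30.3 43. ] 62.3
yelall [561.  195.2] [31.1 46.1] 62.8
stubtop [562.  195.2] [15.6 28.3] 63.7
rimz 41.406385472484544
rim ((522.7930297851562, 68.44819641113281), (60.80235290527344, 73.1389389038086), 85.23885345458984)
block topz 21.616773343728426
((560.0577392578125, 195.66236877441406), (31.06100082397461, 43.923336029052734), 62.839012145996094)
stub 49.70633702319577 ((588.2175903320312, 182.07330322265625), (15.49759578704834, 86.61229705810547), 63.5507698059082)
```

Block at about (560,196), yaw -27.2°. The wrist view runs (+2,+3) mm against the top view for both block and pocket, so the offset cancels between them. Descending.

carry_out(
  increments=[
    {"dp": [0.002, -0.002, 0.05], "dr": [0, 0, 0.015]},
    {"dp": [0.002, -0.002, 0.1], "dr": [0, 0, 0.015]},
    {"dp": [0.002, -0.002, 0.13], "dr": [0, 0, 0.015]},
    {"dp": [0.002, -0.002, 0.145], "dr": [0, 0, 0.015]},
    {"dp": [0.002, -0.002, 0.152], "dr": [0, 0, 0.015]},
    {"dp": [0.002, -0.002, 0.152], "dr": [0, 0, 0.015]},
    {"dp": [0.002, -0.002, 0.152], "dr": [0, 0, 0.015]},
  ],
)

```text
time: 2.52
tcp_pos: [561.1, 195.5, 50.6]
tool_rot: [-0.001, 0.972, -0.236, 0.001]
force: [0.3, -0.2, 0.0]
gripper_width: 49.7
grip_force: 0.0
```

carry_out(
  increments=[
    {"dp": [0, 0, 0], "dr": [0, 0, 0]},
    {"dp": [0, 0, 0], "dr": [0, 0, 0]},
    {"dp": [0, 0, 0], "dr": [0, 0, 0]},
    {"dp": [0, 0, 0], "dr": [0, 0, 0]},
    {"dp": [0, 0, 0], "dr": [0, 0, 0]},
    {"dp": [0, 0, 0], "dr": [0, 0, 0]},
    {"dp": [0, 0, 0], "dr": [0, 0, 0]},
  ],
  claw=0.0,
  newtons=60,
)

```text
time: 3.4
tcp_pos: [560.6, 195.2, 49.9]
tool_rot: [-0.0, 0.972, -0.236, 0.0]
force: [-0.8, 0.3, 5.9]
gripper_width: 15.1
grip_force: 59.3
```

Stub gripped (15.1 mm). Lift, then go over the pocket and turn to the fixture's yaw.

carry_out(
  increments=[
    {"dp": [0, 0, -0.035], "dr": [0, 0, 0]},
    {"dp": [0, 0, -0.07], "dr": [0, 0, 0]},
    {"dp": [0.005, 0.03, -0.07], "dr": [0, 0, -0.1]},
    {"dp": [0.012, 0.07, -0.07], "dr": [0, 0, -0.2]},
    {"dp": [0.018, 0.1, -0.07], "dr": [0, 0, -0.3]},
    {"dp": [0.023, 0.122, -0.07], "dr": [0, 0, -0.37]},
    {"dp": [0.025, 0.131, -0.07], "dr": [0, 0, -0.391]},
    {"dp": [0.025, 0.131, -0.07], "dr": [0, 0, -0.391]},
    {"dp": [0.025, 0.131, -0.07], "dr": [0, 0, -0.391]},
  ],
)

```text
time: 4.53
tcp_pos: [522.8, 67.8, 119.1]
tool_rot: [-0.0, 0.999, -0.043, -0.0]
force: [-0.3, 0.5, -0.6]
gripper_width: 15.0
grip_force: 58.8
```

Run:
```python
from h import *
o=get_obs();print(o["time"],o["tcp_pos"],q2R(o["tool_rot"]).round(3),o["gripper_width"])
c=cam("wrist");save("w2",c["pixels"])
np.savez("w2",**{k:c[k] for k in("pixels","z_map","intrinsics","k1","R","t")})
```

```text
4.525 [522.8179247   67.83419235 119.10580014] [[ 0.996 -0.085 -0.   ]
 [-0.085 -0.996  0.   ]
 [-0.    -0.    -1.   ]] 14.999906491634906
```

View pics/w2.png

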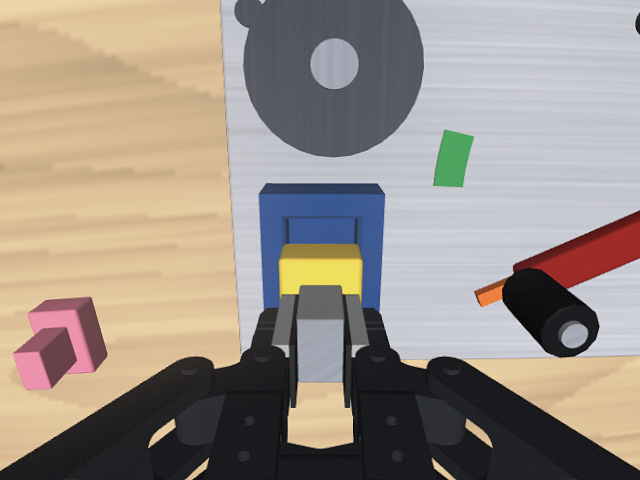

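The wrist view shows the held block (yellow columns 279–362, rows 244–295) over the blue housing (columns 260–384, far edge at row 184), with the pocket's far lip near row 217. Next, the relative offset between block and pocket.

Run:
```python
from h import *
D=dict(np.load("w2.npz"));im=D["pixels"];hsv=cv2.cvtColor(im,cv2.COLOR_RGB2HSV)
Y=cv2.inRange(hsv,(20,120,60),(35,255,255));B=cv2.inRange(hsv,(100,120,20),(125,255,255))
for r in (250,256,260,264,268,272,276,282,288):
    x=np.where(Y[r])[0];print("Y",r,x[0],x[-1],im[r,300])
for r in (184,188,190,192,194,196,200,210,215,220,225,230,240):
    x=np.where(B[r])[0];print("B",r,x[0],x[-1],im[r,275],im[r,320])
g=im[222:244,255:390].astype(int).sum(2).mean(0);print("row prof",[(255+i,int(v)) for i,v in enumerate(g) if i and abs(g[i]-g[i-1])>8])
col=im[175:300,300:340].astype(int).sum(2).mean(1);print("col prof",[(175+i,int(v)) for i,v in enumerate(col) if i and abs(col[i]-col[i-1])>10])
```

```text
Y 250 282 358 [149 128  61]
Y 256 281 360 [153 130  61]
Y 260 280 361 [239 215  92]
Y 264 279 362 [238 223  96]
Y 268 279 361 [238 222  95]
Y 272 279 361 [237 223  94]
Y 276 279 361 [238 223  94]
Y 282 280 361 [239 224  96]
Y 288 280 361 [89 90 97]
B 184 281 377 [48 58 86] [41 57 86]
B 188 295 380 [55 66 94] [47 60 91]
B 190 301 381 [54 65 92] [49 63 92]
B 192 304 359 [54 66 93] [48 62 90]
B 194 259 384 [ 64  88 141] [ 57  85 139]
B 196 259 384 [ 65  92 150] [ 59  89 148]
B 200 260 384 [ 66  94 151] [ 57  88 148]
B 210 260 383 [ 65  93 151] [ 59  88 147]
B 215 260 383 [ 63  92 148] [ 56  84 138]
B 220 260 383 [ 65  92 149] [ 61  92 152]
B 225 261 382 [ 64  91 150] [ 59  90 149]
B 230 261 382 [ 65  91 150] [ 60  90 148]
B 240 261 382 [ 66  92 148] [ 61  88 144]
row prof [(259, 590), (260, 450), (261, 305), (281, 295), (282, 271), (283, 258), (285, 241), (286, 198), (287, 164), (288, 188), (289, 272), (290, 306), (354, 226), (355, 164), (357, 224), (358, 262), (361, 268), (362, 290), (363, 299), (383, 485), (384, 604), (385, 619)]
col prof [(183, 365), (184, 181), (185, 196), (194, 278), (195, 299), (215, 281), (216, 241), (218, 261), (219, 300), (243, 313), (244, 327), (258, 422), (259, 497), (260, 547), (284, 546), (285, 346), (286, 298)]
```

Run:
```python
from h import *
D=dict(np.load("w2.npz"));a=np.radians(-4.9);ex=np.array([np.cos(a),np.sin(a)]);ey=np.array([-ex[1],ex[0]])
tcp=np.array([522.8,67.8])
def P(uv,z):
    d=onplane(D,uv,z)[0][:2]-tcp;return (d@ex).round(2),(d@ey).round(2)
for z in (40,41.5):print("rim far",P((320,193.2),z),"L",P((259.8,220),z),"R",P((383.8,220),z), "L200",P((259.4,200),z),"R200",P((384.4,200),z))
for z in (87,88,89,90):print(z,"blk far",P((320,258.3),z),"L",P((278.8,268),z),"R",P((361.8,268),z))
for z in(67,68,69):print(z,"bottom far",P((320,243.5),z))
```

```text
rim far (np.float64(35.7), np.float64(1.1)) L (np.float64(22.44), np.float64(30.41)) R (np.float64(22.47), np.float64(-29.95)) L200 (np.float64(32.4), np.float64(30.18)) R200 (np.float64(32.42), np.float64(-29.8))
rim far (np.float64(36.01), np.float64(1.1)) L (np.float64(22.86), np.float64(30.18)) R (np.float64(22.88), np.float64(-29.72)) L200 (np.float64(32.74), np.float64(29.96)) R200 (np.float64(32.76), np.float64(-29.57))
87 blk far (np.float64(20.27), np.float64(1.03)) L (np.float64(16.27), np.float64(16.9)) R (np.float64(16.29), np.float64(-15.06))
88 blk far (np.float64(20.65), np.float64(1.03)) L (np.float64(16.68), np.float64(16.79)) R (np.float64(16.7), np.float64(-14.95))
89 blk far (np.float64(21.03), np.float64(1.03)) L (np.float64(17.08), np.float64(16.68)) R (np.float64(17.1), np.float64(-14.85))
90 blk far (np.float64(21.4), np.float64(1.03)) L (np.float64(17.48), np.float64(16.58)) R (np.float64(17.5), np.float64(-14.74))
67 bottom far (np.float64(19.49), np.float64(1.06))
68 bottom far (np.float64(19.83), np.float64(1.06))
69 bottom far (np.float64(20.17), np.float64(1.06))
```

Offset: the block has to go about +0.9 mm in x and -0.7 mm in fixture y. Lower to just inside the mouth.

carry_out(
  increments=[
    {"dp": [0.001, 0.0007, 0.01], "dr": [0, 0, 0]},
    {"dp": [0.001, 0.0007, 0.022], "dr": [0, 0, 0]},
    {"dp": [0.001, 0.0007, 0.028], "dr": [0, 0, 0]},
    {"dp": [0.001, 0.0007, 0.031], "dr": [0, 0, 0]},
    {"dp": [0.001, 0.0007, 0.034], "dr": [0, 0, 0]},
    {"dp": [0.001, 0.0007, 0.034], "dr": [0, 0, 0]},
  ],
)

```text
time: 5.32
tcp_pos: [523.5, 66.4, 85.2]
tool_rot: [0.0, 0.999, -0.042, -0.0]
force: [0.3, -0.2, -1.2]
gripper_width: 14.9
grip_force: 58.8
```

Free entry, with the underside about 5 mm below the rim. Continue to the floor.

carry_out(
  increments=[
    {"dp": [0, 0, 0.004], "dr": [0, 0, 0]},
    {"dp": [0, 0, 0.008], "dr": [0, 0, 0]},
    {"dp": [0, 0, 0.011], "dr": [0, 0, 0]},
    {"dp": [0, 0, 0.013], "dr": [0, 0, 0]},
    {"dp": [0, 0, 0.015], "dr": [0, 0, 0]},
    {"dp": [0, 0, 0.0165], "dr": [0, 0, 0]},
    {"dp": [0, 0, 0.0165], "dr": [0, 0, 0]},
  ],
)

```text
time: 6.2
tcp_pos: [523.6, 66.4, 69.9]
tool_rot: [0.0, 0.999, -0.042, 0.0]
force: [-3.5, -0.4, 7.9]
gripper_width: 14.8
grip_force: 59.9
```

carry_out(
  increments=[
    {"dp": [0, 0, 0.001], "dr": [0, 0, 0]},
    {"dp": [0, 0, 0.002], "dr": [0, 0, 0]},
    {"dp": [0, 0, 0.002], "dr": [0, 0, 0]},
    {"dp": [0, 0, 0.002], "dr": [0, 0, 0]},
  ],
)

```text
time: 6.7
tcp_pos: [523.6, 66.3, 69.8]
tool_rot: [0.0, 0.999, -0.042, 0.001]
force: [-9.1, 0.4, 20.7]
gripper_width: 14.6
grip_force: 62.1
```

Pressed at about 21 N with the underside at about 20 mm. Relax, release, rise and check.

carry_out(
  increments=[
    {"dp": [0, 0, -0.002], "dr": [0, 0, 0]},
    {"dp": [0, 0, -0.002], "dr": [0, 0, 0]},
    {"dp": [0, 0, -0.002], "dr": [0, 0, 0]},
    {"dp": [0, 0, -0.002], "dr": [0, 0, 0]},
  ],
  claw=0.045,
)

```text
time: 7.2
tcp_pos: [523.4, 66.4, 68.5]
tool_rot: [0.0, 0.999, -0.042, -0.0]
force: [0.6, -0.9, -0.4]
gripper_width: 44.6
grip_force: 0.0
```

carry_out(
  increments=[
    {"dp": [0, 0, -0.02], "dr": [0, 0, 0]},
    {"dp": [0, 0, -0.05], "dr": [0, 0, 0]},
    {"dp": [0, 0, -0.1], "dr": [0, 0, 0]},
    {"dp": [0, 0, -0.12], "dr": [0, 0, 0]},
    {"dp": [0, 0, -0.12], "dr": [0, 0, 0]},
  ],
)

```text
time: 7.82
tcp_pos: [524.4, 66.7, 190.3]
tool_rot: [-0.001, 0.999, -0.042, 0.002]
force: [-1.5, 0.2, -0.8]
gripper_width: 44.9
grip_force: 0.0
```

Run:
```python
from h import *
o=get_obs();print(o["time"],o["tcp_pos"],o["gripper_width"])
c=cam("wrist");save("w3",c["pixels"])
np.savez("w3",**{k:c[k] for k in("pixels","z_map","intrinsics","k1","R","t")})
im=c["pixels"];hsv=cv2.cvtColor(im,cv2.COLOR_RGB2HSV)
Y=cv2.inRange(hsv,(20,120,60),(35,255,255));B=cv2.inRange(hsv,(100,120,20),(125,255,255))
for n,m in(("Y",Y),("B",B)):
    ys,xs=np.where(m>0);P=depthpt(c,np.c_[xs,ys]);print(n,np.percentile(P[:,2],[10,50,90]));q=P[abs(P[:,2]-41)<6];print(cv2.minAreaRect(q[:,:2].astype(np.float32)))
    p=onplane(c,np.c_[xs,ys],40)[:,:2];print(cv2.minAreaRect(p.astype(np.float32)))
```

```text
7.825 [524.38907844  66.71595566 190.28181575] 44.85034171576954
Y [38.68097576 41.49018524 42.52813565]
((523.5082397460938, 66.99457550048828), (31.929872512817383, 43.93434143066406), 84.87935638427734)
((547.9032592773438, -28.283706665039062), (50.683311462402344, 240.57919311523438), 14.385348320007324)
B [40.57469854 41.64134251 42.56003796]
((522.6539916992188, 68.25030517578125), (59.254669189453125, 72.4151382446289), 84.94365692138672)
((431.4114990234375, -1.321197509765625), (362.3449401855469, 238.3137969970703), 80.27083587646484)
```

View pics/w3.png

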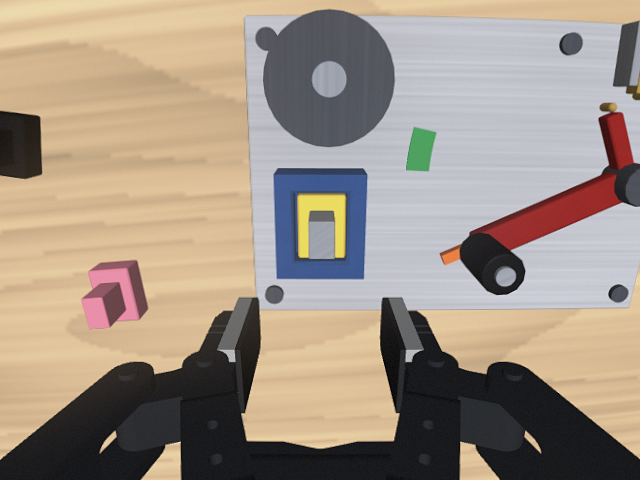

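The view shows the block seated and upright in the pocket: yellow at (322,225) in blue (320,223), top 41.5 mm against rim 41.6 mm, so flush. The roller's top disc is at (505,276) and the orange pointer at (451,257). Locating the roller and planning the arc.

Run:
```python
from h import *
D=dict(np.load("w3.npz"));print("disc",onplane(D,(505.5,276.5),75))
im=D["pixels"];hsv=cv2.cvtColor(im,cv2.COLOR_RGB2HSV)
m=cv2.inRange(hsv,(0,0,110),(180,60,255));k=np.zeros_like(m);k[262:290,490:519]=m[262:290,490:519]
n,l,s,ce=cv2.connectedComponentsWithStats(k);i=l[276,505];print(s[i],ce[i],onplane(D,ce[i],75))
o=get_obs();print(o["joints"].round(3),o["tcp_pos"].round(1),o["tool_rot"].round(4))
Rt=q2R(o["tool_rot"]);p=o["tcp_pos"];tgt=np.array([494.9,-41.3,p[2]]);print("dp",(Rt.T@(tgt-p)).round(1),"yaw",np.degrees(np.arctan2(Rt[1,0],Rt[0,0])))
```

```text
disc [[492.52543129 -42.21739222  75.        ]]
[496 267  20  20 300] [505.45666667 276.48      ] [[492.54108126 -42.18988225  75.        ]]
[ 0.423  0.242 -0.083 -0.    -1.245  1.063] [523.5  66.5 188.7] [-3.000e-04  9.991e-01 -4.250e-02  2.000e-04]
dp [-1.930e+01  1.099e+02 -1.000e-01] yaw -4.868524866665423
```

Roller at (493.5,-41.8), which agrees with the top view; hinge at about (533,-150). Move above the roller, with the closing line tangential (yaw -70°).

carry_out(
  increments=[
    {"dp": [-0.005, 0.03, 0], "dr": [0, 0, 0.17]},
    {"dp": [-0.01, 0.06, 0], "dr": [0, 0, 0.34]},
    {"dp": [-0.015, 0.09, 0], "dr": [0, 0, 0.51]},
    {"dp": [-0.0207, 0.1105, 0], "dr": [0, 0, 0.68]},
    {"dp": [-0.0207, 0.1105, 0], "dr": [0, 0, 0.85]},
    {"dp": [-0.0207, 0.1105, 0], "dr": [0, 0, 1.02]},
    {"dp": [-0.0207, 0.1105, 0], "dr": [0, 0, 1.137]},
    {"dp": [-0.0207, 0.1105, 0], "dr": [0, 0, 1.137]},
    {"dp": [-0.0207, 0.1105, 0], "dr": [0, 0, 1.137]},
    {"dp": [-0.0207, 0.1105, 0], "dr": [0, 0, 1.137]},
  ],
  claw=0.055,
)

```text
time: 9.12
tcp_pos: [493.4, -41.9, 188.4]
tool_rot: [0.0, 0.82, -0.573, -0.0]
force: [0.2, -0.3, -0.3]
gripper_width: 54.9
grip_force: 0.0
```

carry_out(
  increments=[
    {"dp": [0, 0, 0.05], "dr": [0, 0, 0]},
    {"dp": [0, 0, 0.09], "dr": [0, 0, 0]},
    {"dp": [0, 0, 0.115], "dr": [0, 0, 0]},
    {"dp": [0, 0, 0.124], "dr": [0, 0, 0]},
    {"dp": [0, 0, 0.124], "dr": [0, 0, 0]},
    {"dp": [0, 0, 0.124], "dr": [0, 0, 0]},
  ],
)

```text
time: 9.88
tcp_pos: [494.5, -41.8, 66.0]
tool_rot: [-0.001, 0.819, -0.573, 0.001]
force: [0.5, -0.9, 0.0]
gripper_width: 54.9
grip_force: 0.0
```

carry_out(
  increments=[
    {"dp": [0, 0, 0], "dr": [0, 0, 0]},
    {"dp": [0, 0, 0], "dr": [0, 0, 0]},
    {"dp": [0, 0, 0], "dr": [0, 0, 0]},
    {"dp": [0, 0, 0], "dr": [0, 0, 0]},
    {"dp": [0, 0, 0], "dr": [0, 0, 0]},
    {"dp": [0, 0, 0], "dr": [0, 0, 0]},
  ],
  claw=0.0,
  newtons=50,
)

```text
time: 10.62
tcp_pos: [494.3, -41.7, 65.7]
tool_rot: [-0.001, 0.819, -0.573, 0.001]
force: [-0.5, 1.1, 7.3]
gripper_width: 26.6
grip_force: 48.9
```

Roller held. Swing along the arc (hinge 115 mm along tool +x, motion towards tool -y) to about 0.58 rad.

carry_out(
  increments=[
    {"dp": [0.0002, -0.0069, 0], "dr": [0, 0, 0.06]},
    {"dp": [0.0008, -0.0138, 0], "dr": [0, 0, 0.12]},
    {"dp": [0.0019, -0.0206, 0], "dr": [0, 0, 0.18]},
    {"dp": [0.0033, -0.0273, 0], "dr": [0, 0, 0.24]},
    {"dp": [0.0051, -0.034, 0], "dr": [0, 0, 0.3]},
    {"dp": [0.0074, -0.0405, 0], "dr": [0, 0, 0.36]},
    {"dp": [0.01, -0.0469, 0], "dr": [0, 0, 0.42]},
    {"dp": [0.013, -0.0531, 0], "dr": [0, 0, 0.48]},
    {"dp": [0.0164, -0.0591, 0], "dr": [0, 0, 0.54]},
    {"dp": [0.0188, -0.063, 0], "dr": [0, 0, 0.58]},
    {"dp": [0.0188, -0.063, 0], "dr": [0, 0, 0.58]},
    {"dp": [0.0188, -0.063, 0], "dr": [0, 0, 0.58]},
  ],
)

```text
time: 12.12
tcp_pos: [557.6, -37.7, 65.6]
tool_rot: [-0.001, -0.621, 0.784, 0.001]
force: [-7.7, 3.4, 12.4]
gripper_width: 26.9
grip_force: 49.8
```

Run:
```python
from h import *
o=get_obs();print(o["time"],o["tcp_pos"],o["force"],o["grip_force"])
c=cam("top");a=cv2.resize(c["pixels"][210:340,240:415],None,fx=4,fy=4,interpolation=cv2.INTER_CUBIC);save("t2",a)
c=cam("wrist");save("w4",c["pixels"])
```

```text
12.125 [557.6426691  -37.65852677  65.56575597] [-7.65801452  3.41341956 12.40716674] 49.84460949897766
```

View pics/t2.png

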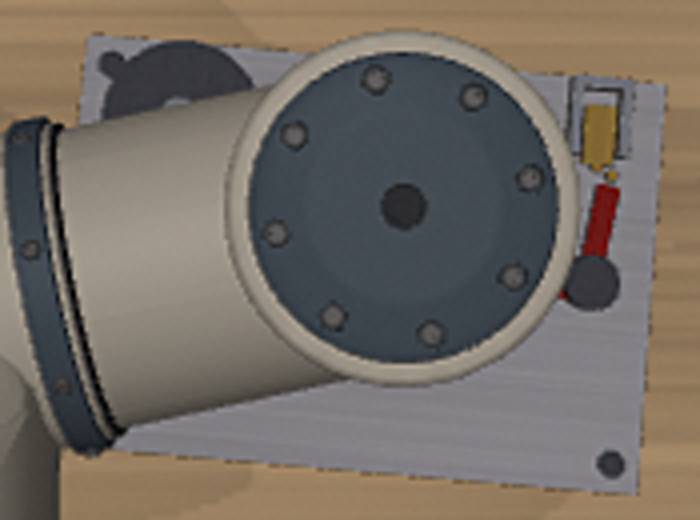

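View pics/w4.png

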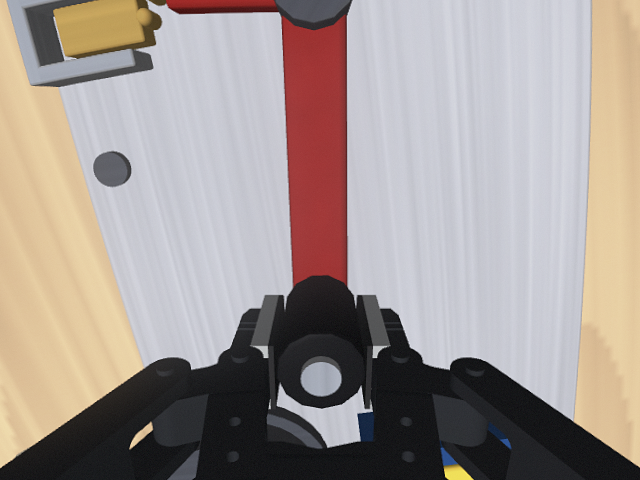

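The top view is mostly covered by the arm, but the tooth at (610,175) is past the pawl. The wrist view shows the roller gripped at (320,372) and the red arm in line with the tool. The angle from the TCP is about 0.57 rad, mid-band. Hold briefly, then hand in.

carry_out(
  increments=[
    {"dp": [0, 0, 0], "dr": [0, 0, 0]},
    {"dp": [0, 0, 0], "dr": [0, 0, 0]},
    {"dp": [0, 0, 0], "dr": [0, 0, 0]},
    {"dp": [0, 0, 0], "dr": [0, 0, 0]},
  ],
)

```text
time: 12.72
tcp_pos: [557.6, -37.7, 65.6]
tool_rot: [-0.001, -0.621, 0.784, 0.001]
force: [-7.6, 5.2, 11.5]
gripper_width: 27.3
grip_force: 49.8
```

```bash
python3 -c "
from rig import *
o=get_obs();print(o['tcp_pos'],o['force'],o['grip_force'])
print(job_done())"
```

```text
[557.61436501 -37.65385374  65.5796165 ] [-7.64428415  5.15723419 11.51984828] 49.8273628950119
the job is handed in; nothing more can be done
None
```

I handed the job in at about 12.7 s: the yellow block is flush in the pocket and was pressed with about 21 N, and the gripper is still holding the tensioner at about 0.57 rad, past its click and in the green band; that angle is worked out from the gripper position, and no verdict was returned.

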